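# Hook the adapter tray out from under the instrument riser

### The arm

A 6-joint arm with a two-finger parallel gripper is mounted at the origin on the work surface. World frame = base frame: x ahead of the robot, y to its left, z up, the work surface at z = 0. Lengths are in m, angles in degrees, forces in N, time in s.
With the tool pointing down it reaches from about 0.3 to 0.75 m from the base axis. Payload 8.5 kg.
Tool frame: the origin (TCP) lies on the centre line of the jaws, within the pads' length; the fingertips stand 17 mm ahead of it and the grasp point (between the pads) lies 2 mm behind it (env.tcp_to_tips is the distance from the TCP to the fingertips, in m); z points along the fingers, y is the line along which they close (so a half turn about z gives the same grasp; the last joint's range is limited). The gripper opens to 85 mm and grips with 20 to 120 N. Pads are 22 mm wide; open, the fingers measure 114 mm over their backs; the gripper's body (76 mm by 85 mm) begins 54 mm behind the grasp point. The pads swing forward as they close: fully open they stand 13 mm farther back than shut.
Start: joints at [-80.69, 21.807, 74.336, -0, 83.858, -12.336], TCP at [0.203, -0.511, 0.248] pointing down, gripper open.
Joint ranges: [-178.18, 178.18], [-50.72, 133.34], [12.68, 142.11], [-81.47, 261.47], [9.98, 163.14], [-165.26, 165.26]. Speed limits (degrees/s): [136.94, 136.94, 180, 180, 180, 180].

### API

Orientations are given as a 3x3 rotation matrix whose columns are the frame's x, y, z axes.
In Python, from rig import env gives the robot as it stands. The module is installed in compiled form; this text tells all that it offers.
- The arm moves only by the shell command python3 -m pendant 'ROWS' [FORCE]. ROWS is JSON, a list of rows, each a list of 7 numbers: the opening, from 0 (shut) to 1 (fully open), then the shift along the tool's x, y, z in m, then the turn, a rotation vector about the tool's x, y, z in rad. A call has 1 to 5 rows; each row is the pose to reach, as a shift and turn from the pose commanded when the call began, along the tool's axes at that moment; what a row does not reach only later rows make up. A row lasts 1/8 s, in which the tool goes at most 62.5 mm and 10.7 degrees, less where a joint would pass 70% of its speed; a pose out of reach is approached as far as the arm can. A call with a gripper value outside its range is refused whole. The fingers move at their own pace and stop on an object; FORCE is the grip in N (left out, the last holds). Time passes only in rows, so rows that repeat a pose let the fingers close. It gives the time, the measured TCP pose, the force, the opening and the grip force at its end, in the units of the state.
- env.observe(): the state, without advancing time (a new reading comes with each control period).
- env.get_image(name): name is "side" or "top"; returns a dict with "image" (420x560x3 uint8, blue, green, red), "fx", "fy", "cx", "cy" (pixels), "k1" (the pictures are not rectified: a ray, as slopes to the right and down, at radius r is drawn at 1 + k1 r^2 times it, then the intrinsics apply), "pose" (4x4, takes a point from camera to world coordinates). Camera axes: x right, y up, looking along -z (the intrinsics and any distortion apply to the point x, -y, -z); pixel columns grow to the right and rows downward; lengths in m; the calibration is good to about 2 mm. A picture is of the moment at which its call begins. There is no depth.
- env.close_job(): hands the job in; it is judged then, once.
Trained networks look in the newest picture that a camera, given by its name, has taken for a name from the list of things; names that differ only in an ending like _2 or _b are one class to them, and where a whole thing is asked for, a point or a joint stands for the part that bears it (a point fixed in the world has none). Each returns a list of dicts, best first, with "conf" (0 to 1); they miss things now and then, are a little off and sometimes report something else, mostly with a low value. They report only what shows in the picture. A call takes as long as a camera call. They do not tell look-alikes from the thing itself.
- env.find_in(camera, thing): "bbox" ([centre column, centre row, width, height] in pixels, round what is visible of it).
- env.trace(camera, thing): "mask" (420x560 bool, what is visible of it) and "bbox" ([centre column, centre row, width, height] in pixels, round what is visible of it).
- env.tip_of(camera, thing): "centre" ([column, row] in pixels: a listed point, or the origin of a listed thing).
The state is a dict: "time_s": time; "q": joint angles; "qvel": joint speeds; "joint_efforts": joint torques, N m; "position": TCP position; "tool_rot": TCP orientation; "ft_force": force on the tool from outside, world axes, zero at the start; "wrist_torque": the same for the moment, N m; "grip_width": finger opening in m; "gripper_force": force on a finger pad.
Only numpy, scipy, OpenCV 4.12 (cv2) and the standard library are available. Lean on these libraries where they do the work, as an engineer would, in place of code of your own. Each camera call takes 0.05 s, during which the arm holds its last target. There are 200 camera calls.

### The job

The adapter tray under the instrument riser is pushed in too far for the fingers. Take the orange-handled hooked rod from its black mat, reach it under the ledge, feel for the tray's hidden red pull loop and gently draw the tray out with it until the tray's whole yellow band is clear of the ledge; then unhook the rod and lay it back on its mat without dropping it. Keep the gripper itself off the riser and tray, never force anything, and leave the meter, the jar and the screwdriver where they are.

Things in the scene. Friction and masses are not known exactly. Their poses are not given: they have to be found in the camera images.
- unit: White-topped instrument riser, fixed, with a measuring box on top (74 mm tall, set back 75 mm from the front edge). Origin on the bench under its middle; z up, open front towards -x. 260 mm deep (x -130 to 130), 340 mm wide. A bay open to the front runs under it between y = -90 and 90 mm, solid either side. More than 25 N of push or pull on riser, tray or loop counts as forcing.
- ledge (a point): Middle of the lower front edge of the riser's top board (the ledge over the bay), at (-130, 0, 76) mm in the riser's frame, same axes. The board is 16 mm thick: underside 76 mm, top 92 mm above the bench.
- tray (a joint): How far the grey adapter tray is drawn out of the bay (towards the riser's -x), in m: 0 fully in, 0.14 at its hard stop; starts 0 to 18 mm out. Its front stands 75 mm behind the ledge edge at 0. It stays where it is left; sliding it takes about 4 N plus 40 N per m/s. The yellow band is just clear of the ledge at 0.100.
- tray_front (a point): On the middle of the tray's flat front face (150 mm wide, 6 to 42 mm above the bench), 20 mm above the bench; moves with the tray; riser's axes. The hidden pull loop is clamped somewhere along this face: its middle lies anywhere from y = -42 to +42 mm of this point. That place is not measured: feel for it with the rod. The clamp does not slip at allowed forces.
- band (a point): Middle of the top of the yellow band that lies across the tray from 10 to 25 mm behind its front face; 39 mm above the bench, riser's axes. The red pull loop sticks out of the front face: a level U of round bar 6 mm thick, axis 20 mm above the bench, reaching 30 mm out from the face, 32 mm wide outside. Its opening is 20 mm wide and runs from 4 to 24 mm out from the face.
- rod_grip (a point): Centre of the orange handle of the loose hooked rod (about 0.15 kg): a block 80 mm long (x), 18 wide (y), 36 high (z). x points along the rod to the hook, z up as it lies. A steel rod 8 mm thick runs forward, axis 10 mm above this point, then bends straight down into a round prong 8 mm thick, 150 mm ahead of this point, 20 mm long below the rod. It lies on handle and prong end.
- prong (a point): Centre of the prong's round end (4 mm radius): 4 mm above its lowest point, 150 mm ahead of and 14 mm below the handle's centre, on the prong's axis, with the rod's axes. The end is level with the handle's underside.
- mat: Black rubber mat, fixed, 280 mm (x) by 120 mm (y), 3 mm thick, where the rod lies at the start and must lie whole at the end. Origin at the middle of its underside.
- meter_center (a point): Centre of a loose yellow handheld meter, 150 x 78 x 34 mm, lying flat beside the rod's mat; to be left alone.
- jar_center (a point): Centre of a loose amber jar, 52 mm across, 80 mm tall; to be left alone.
- driver: Loose screwdriver, about 200 mm long, lying on the bench beside the riser's open front, roughly along the riser's x axis; to be left alone.
Mind the look-alikes: they are no part of the job. There is more than one size of the part that bears rod_grip; the job needs the smaller.

How it is judged (in metres and radians):
On the way, in this order (a step that is already met when the one before it is completed fails the run):
1. the rod's prong is under the ledge, in the bay (x of prong in the frame of unit above -0.12 m and y of prong in the frame of unit between -0.09 and 0.09 m and height (world z) of prong below 0.076 m), for 0.1 s.
2. the tray is drawn out until its yellow band is clear of the ledge (value of joint tray above 0.097 m), for 0.2 s.
At the end, for the whole second after the job is handed in: The tray is drawn out at least 97 mm (yellow band clear of the ledge, which is at 100 mm), and the rod lies at rest, released and unhooked, on the black mat: handle centre and prong both over the mat, handle centre below 30 mm (value of joint tray above 0.097 m and x of rod_grip in the frame of mat between -0.14 and 0.14 m and y of rod_grip in the frame of mat between -0.06 and 0.06 m and x of prong in the frame of mat between -0.14 and 0.14 m and y of prong in the frame of mat between -0.06 and 0.06 m and height (world z) of rod_grip below 0.03 m and linear speed of rod below 0.02 m/s and contact force between rod and the fingers below 0.1 N and contact force between rod and unit below 0.1 N); the robot touches nothing.
It fails at once if the rod pressed or pulled on the riser, tray or loop with more than 25 N (contact force between rod and unit above 25 N).
It fails at once if the gripper or arm touched the riser, tray or loop (more than 1 N) (contact force between any of the fingers, the arm and unit above 1 N).
It fails at once if the rod was dropped (let go with its handle centre more than 75 mm up) (height (world z) of rod_grip above 0.075 m and contact force between rod and the fingers below 0.02 N).
It fails at once if the meter, jar or screwdriver was moved more than 15 mm (distance of any of meter_center, jar_center, driver from where it was at the start of the episode above 0.015 m).
It also fails if it takes over 58 s, if anything falls off the work surface, if the arm or the gripper's body presses on something with over 40 N, if the wrist force passes 120 N, or if a joint passes its speed limit or range.

## Working session

There is one attempt and no reset: what is moved stays moved. The work goes in short steps, Python scripts to look and compute and a shell command to move; the robot and the scene stay as the last step left them, time stands still between calls to the robot, and variables do not carry over. Pictures are saved under pics/ and viewed, at most 10 in all, crops included, and the job is handed in when it is done.

```bash
mkdir -p pics; cat > h.py <<'E'
import numpy as np, cv2
from rig import env
def ray(im,px):
    K=np.array([[im['fx'],0,im['cx']],[0,im['fy'],im['cy']],[0,0,1]])
    u=cv2.undistortPoints(np.array([[px]],float),K,np.array([im['k1'],0,0,0.]))[0,0]
    P=np.array(im['pose']); d=P[:3,:3]@np.array([u[0],-u[1],-1]); return P[:3,3],d
def onz(im,px,z):
    o,d=ray(im,px); return o+d*(z-o[2])/d[2]
def proj(im,p):
    P=np.array(im['pose']); c=P[:3,:3].T@(np.array(p)-P[:3,3]); x,y=c[0]/-c[2],-c[1]/-c[2]
    s=1+im['k1']*(x*x+y*y); return np.array([im['fx']*x*s+im['cx'],im['fy']*y*s+im['cy']])
E
python3 - <<'E'
from h import *
ims={}
for c in('top','side'):
    im=env.get_image(c); ims[c]=im; cv2.imwrite(f'pics/{c}0.png',im['image'])
    print(c,np.round(im['pose'],3).tolist(),im['fx'],im['k1'])
    for t in('unit','ledge','tray_front','band','rod_grip','prong','mat','meter_center','jar_center','driver'):
        print(t,[(np.round(d['centre']).tolist(),round(d['conf'],2)) for d in env.tip_of(c,t)][:3])
E
```

```text
top [[-0.01, 0.996, -0.085, 0.444], [-1.0, -0.01, -0.002, -0.167], [-0.003, 0.085, 0.996, 1.435], [0.0, 0.0, 0.0, 1.0]] 481.5570482247306 -0.15483803840398205
unit [([131.0, 228.0], 0.96)]
ledge [([165.0, 219.0], 0.55), ([351.0, 286.0], 0.16)]
tray_front [([348.0, 229.0], 0.24)]
band []
rod_grip [([443.0, 237.0], 0.83), ([344.0, 233.0], 0.7)]
prong [([298.0, 241.0], 0.75), ([444.0, 302.0], 0.57)]
mat [([335.0, 233.0], 0.83)]
meter_center [([350.0, 287.0], 0.97)]
jar_center [([186.0, 270.0], 0.88)]
driver [([203.0, 166.0], 0.87)]
side [[0.987, 0.101, -0.127, 0.435], [-0.161, 0.528, -0.834, -1.12], [-0.017, 0.843, 0.538, 0.706], [0.0, 0.0, 0.0, 1.0]] 398.96508700376205 -0.045081785500123636
unit [([246.0, 174.0], 0.74), ([250.0, 175.0], 0.63)]
ledge [([251.0, 175.0], 0.75), ([247.0, 170.0], 0.26)]
tray_front [([253.0, 177.0], 0.76)]
band [([251.0, 173.0], 0.89)]
rod_grip [([259.0, 283.0], 0.82), ([266.0, 378.0], 0.68), ([196.0, 295.0], 0.16)]
prong [([163.0, 406.0], 0.89), ([247.0, 250.0], 0.6)]
mat [([257.0, 282.0], 0.57)]
meter_center [([200.0, 290.0], 0.58)]
jar_center [([217.0, 191.0], 0.72), ([250.0, 169.0], 0.26)]
driver [([310.0, 198.0], 0.53)]
```

```bash
python3 - <<'E'
import cv2,numpy as np
a=cv2.imread('pics/top0.png');b=cv2.imread('pics/side0.png')
E
```

```text
(no output)
```

View pics/top0.png

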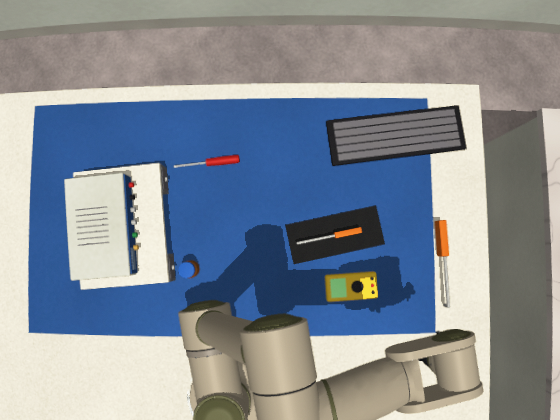

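View pics/side0.png

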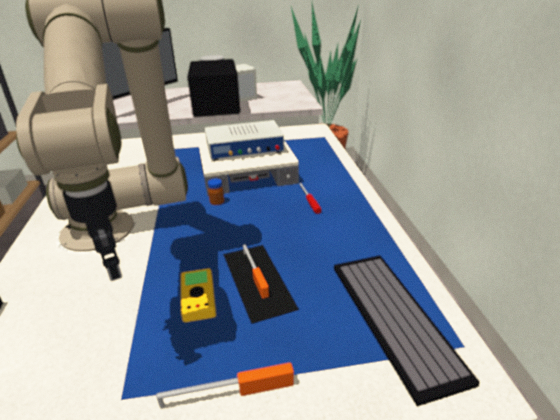

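The top view shows the riser at left with its open front facing right (edge about (163,162) to (173,281)). The small rod lies on the black mat: handle about (346,232), tip about (298,243), pointing at the riser. The larger look-alike is at (443,260), off the mat. The screwdriver is at (205,160), the jar at (187,268) and the meter at (350,287).

```bash
cat > m.py <<'E'
from h import *
im=env.get_image('top'); I=im['image']; hsv=cv2.cvtColor(I,cv2.COLOR_BGR2HSV)
# handle top face
m=((hsv[...,0]>4)&(hsv[...,0]<18)&(hsv[...,1]>150)&(hsv[...,2]>150)).astype(np.uint8)
m[:, :320]=0;m[:,375:]=0;m[:215]=0;m[255:]=0
ys,xs=np.nonzero(m); r=cv2.minAreaRect(np.stack([xs,ys],1).astype(np.float32)); print('handle',r,len(xs))
for b in cv2.boxPoints(r): print(np.round(onz(im,b,.039),4))
print('c',onz(im,r[0],.039))
# steel
g=((hsv[...,2]>90)&(hsv[...,1]<90)).astype(np.uint8); g[:,:290]=0;g[:,338:]=0;g[:225]=0;g[250:]=0
ys,xs=np.nonzero(g);print('steel',xs.min(),ys[xs==xs.min()],xs.max(),len(xs))
P=np.array([onz(im,(x,y),.031) for x,y in zip(xs,ys)])[:,:2]
c=P.mean(0);u=np.linalg.svd(P-c)[2][0]; s=(P-c)@u; print('steel c',c,'dir',u,'ends',c+u*s.min(),c+u*s.max(),s.max()-s.min())
# mat
k=((hsv[...,2]<60)).astype(np.uint8);k[:,:283]=0;k[:,388:]=0;k[:203]=0;k[266:]=0
for t in env.trace('top','mat')[:1]:
    ys,xs=np.nonzero(t['mask']);r=cv2.minAreaRect(np.stack([xs,ys],1).astype(np.float32))
    print('mat',onz(im,r[0],.003)); print(np.round([onz(im,b,.003) for b in cv2.boxPoints(r)],3))
# front edge of board : last white col per row
w=((hsv[...,1]<60)&(hsv[...,2]>150)).astype(np.uint8)
E_=[]
for row in range(172,272):
    c=np.nonzero(w[row,130:185])[0]
    if len(c): E_.append((130+c.max()+.5,row))
E_=np.array(E_); Q=np.array([onz(im,e,.092)[:2] for e in E_])
l=cv2.fitLine(Q.astype(np.float32),cv2.DIST_HUBER,0,.001,.001).ravel(); print('front',l, 'ang',np.degrees(np.arctan2(l[1],l[0])))
f=lambda px:onz(im,px,.092)
for row in (155,158,160,161,162,163,164,166,278,280,281,282,283,284,286,288):
    c=np.nonzero(w[row,130:185])[0]; print(row,(130+c.min(),130+c.max()) if len(c) else None,end=' ')
b=cv2.resize(I[140:300,50:250],None,fx=4,fy=4,interpolation=cv2.INTER_CUBIC)[:600]; cv2.imwrite('pics/u.png',b)
E
python3 m.py
python3 - <<'E'
import sys;sys.path.insert(0,'.')
from h import *
im=env.get_image('side');cv2.imwrite('pics/s.png',cv2.resize(im['image'][115:225,190:335],None,fx=5,fy=5,interpolation=cv2.INTER_CUBIC))
E
```

```text
handle ((347.8269348144531, 232.1346435546875), (5.6873674392700195, 27.064023971557617), 78.69007110595703) 159
[ 0.4849 -0.3196  0.039 ]
[ 0.4994 -0.3974  0.039 ]
[ 0.4831 -0.4003  0.039 ]
[ 0.4687 -0.3225  0.039 ]
c [ 0.48401616 -0.35988342  0.039     ]
steel 296 [243] 334 103
steel c [ 0.4653074  -0.26506678] dir [ 0.18843789 -0.98208511] ends [ 0.45456521 -0.20908152] [ 0.47592089 -0.32038131] 0.11333008494656674
mat [ 0.47900378 -0.32475985  0.003     ]
[[ 0.511 -0.176  0.003]
 [ 0.567 -0.452  0.003]
 [ 0.447 -0.475  0.003]
 [ 0.392 -0.2    0.003]]
front [0.9960208  0.08912107 0.51633644 0.16527368] ang 5.1130443
155 None 158 None 160 None 161 None 162 None 163 (np.int64(152), np.int64(158)) 164 (np.int64(142), np.int64(184)) 166 (np.int64(130), np.int64(181)) 278 (np.int64(130), np.int64(168)) 280 (np.int64(130), np.int64(168)) 281 (np.int64(130), np.int64(168)) 282 (np.int64(130), np.int64(167)) 283 (np.int64(130), np.int64(155)) 284 (np.int64(130), np.int64(144)) 286 None 288 None
```

View pics/u.png

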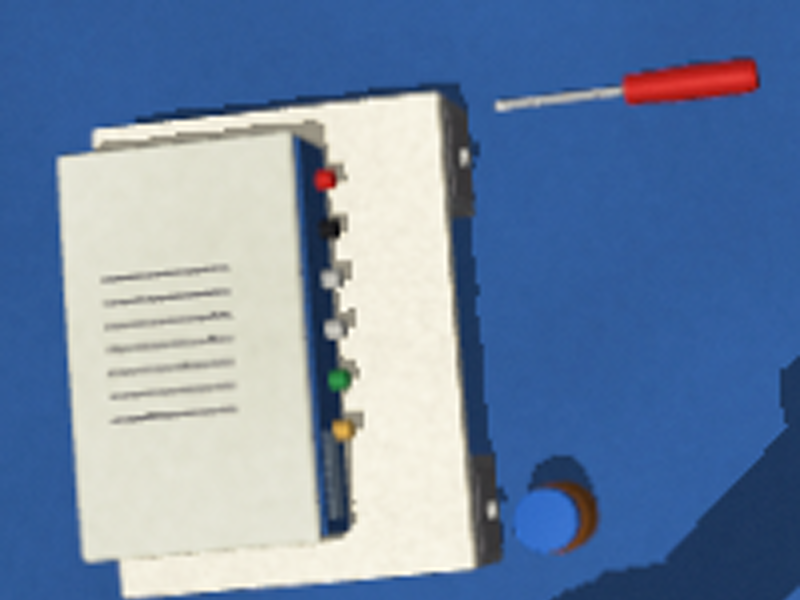

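View pics/s.png

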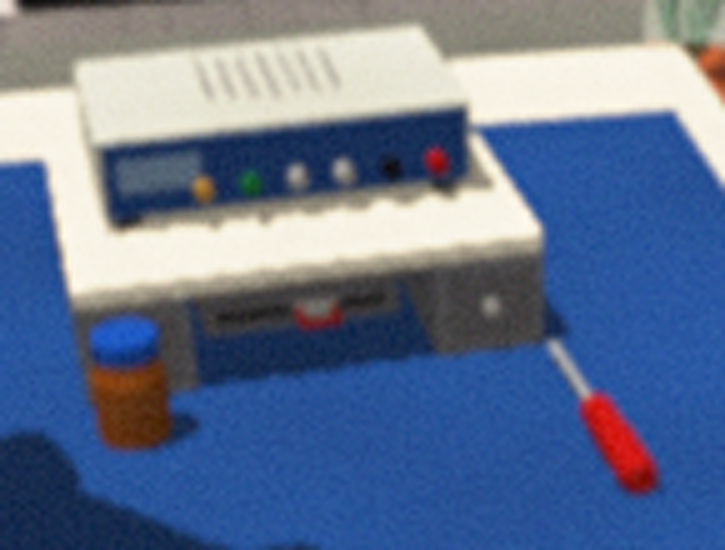

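The unit crop shows board front corners at about (159.5,163) and (169.5,282.5). In the side crop a red spot, likely the loop, sits a little right of the tray face's middle at crop (318,318), which is full-image (253.6,178.6).

```bash
cat > m2.py <<'E'
from h import *
it=env.get_image('top'); s=env.get_image('side')
a=onz(it,(159.5,163),.092);b=onz(it,(169.5,282.5),.092); print('corners',a,b,np.linalg.norm(a-b),np.degrees(np.arctan2(*(a-b)[1::-1])))
sa=onz(s,(190+543/5,115+237/5),.092); sb=onz(s,(190+72/5,115+292/5),.092); print('side',sa,sb,np.linalg.norm(sa-sb))
th=np.radians(95.1); ux=np.array([np.cos(th),np.sin(th)]); uy=np.array([-ux[1],ux[0]])
L=(a+b)[:2]/2; print('ledge',L,'unit',L+.13*ux)
def inu(p): d=p[:2]-L; return np.round([d@ux-.13,d@uy],4)
hs=cv2.cvtColor(s['image'],cv2.COLOR_BGR2HSV)
r=((hs[...,1]>120)&(hs[...,2]>90)&((hs[...,0]<8)|(hs[...,0]>170))); r[:172]=0;r[186:]=0;r[:,:235]=0;r[:,270:]=0
ys,xs=np.nonzero(r)
for y in range(172,186):
    if r[y].any(): c=np.nonzero(r[y])[0]; print(y,c.min(),c.max(),inu(onz(s,(c.min(),y),.02)),inu(onz(s,(c.max(),y),.02)))
for n,px in dict(faceBL=(205,330),faceBR=(398,305),faceTL=(205,305)).items(): print(n,inu(onz(s,(190+px[0]/5,115+px[1]/5),.006 if 'B' in n else .042)))
print('jar',onz(it,(186,267),.08),inu(onz(it,(186,267),.08)))
for d in(0,.01,.018):
  for y in (-.075,.075):
    print(d,y,[np.round((proj(s,list(L+(.075-d)*ux+y*uy)+[z])-[190,115])*5) for z in(.006,.042)])
o=env.observe(); print(np.round(o['tool_rot'],4).tolist(),np.round(o['position'],4),o['time_s'],o['ft_force'])
ty=np.arctan2(o['tool_rot'][1][1],o['tool_rot'][0][1]); print('tool y heading',np.degrees(ty))
E
python3 m2.py
```

```text
corners [0.68421499 0.17891214 0.092     ] [0.34600976 0.14731855 0.092     ] 0.3396776947959102 5.336821285632501
side [0.68661218 0.16938785 0.092     ] [0.35083865 0.14667389 0.092     ] 0.33654091861659224
ledge [0.51511238 0.16311535] unit [0.50355612 0.29260068]
177 249 257 [-0.062  0.001] [-0.0706 -0.0281]
178 249 257 [-0.0702  0.0024] [-0.0787 -0.0265]
179 250 256 [-0.0793  0.0002] [-0.0856 -0.0214]
faceBL [-0.0482  0.0686]
faceBR [-0.0489 -0.0811]
faceTL [-0.0782  0.0696]
jar [0.38877062 0.10282989 0.08      ] [-0.1788  0.1312]
0 -0.075 [array([392., 310.]), array([390., 267.])]
0 0.075 [array([198., 335.]), array([193., 292.])]
0.01 -0.075 [array([395., 315.]), array([393., 273.])]
0.01 0.075 [array([200., 341.]), array([195., 298.])]
0.018 -0.075 [array([397., 320.]), array([395., 277.])]
0.018 0.075 [array([201., 346.]), array([197., 303.])]
[[0.9295, 0.3689, -0.0], [0.3689, -0.9295, -0.0], [-0.0, -0.0, -1.0]] [ 0.2029 -0.5112  0.2483] 1.35 [0.58027284 1.18536686 0.15661188]
tool y heading -68.35148006216383
```

```bash
cat > g.py <<'E'
import sys
from h import *
# usage: g.py x y z heading_of_tool_y  -> shift and turn in tool axes
from scipy.spatial.transform import Rotation as Rn
x,y,z,hd=map(float,sys.argv[1:5]); o=env.observe(); R=np.array(o['tool_rot']); h=np.radians(hd)
Y=np.array([np.cos(h),np.sin(h),0]);Z=np.array([0,0,-1.]);T=np.stack([np.cross(Y,Z),Y,Z],1)
print(np.round(R.T@(np.array([x,y,z])-o['position']),4),np.round(Rn.from_matrix(R.T@T).as_rotvec(),4),o['time_s'],np.round(o['q'],0),np.round(o['ft_force'],2))
E
python3 g.py .4838 -.360 .12 10.8
```

```text
[ 0.3169 -0.0369  0.1283] [-0.      0.     -1.3815] 1.35 [-81.  22.  74.  -0.  84. -12.] [0.58 1.19 0.16]
```

```bash
python3 -m pendant '[[1,0.06,-0.01,0,0,0,-0.18],[1,0.12,-0.015,0,0,0,-0.36],[1,0.18,-0.02,0,0,0,-0.54],[1,0.24,-0.028,0.03,0,0,-0.72],[1,0.29,-0.034,0.06,0,0,-0.9]]' && python3 g.py .4838 -.360 .06 10.8
```

```text
time_s: 1.98
position: [0.4607, -0.3721, 0.1886]
tool_rot: [[0.283, 0.959, 0.001], [0.959, -0.283, -0.001], [-0.001, 0.001, -1.0]]
ft_force: [0.1, -0.8, 0.1]
grip_width: 0.0851
gripper_force: 0.0
[0.0183 0.0185 0.1287] [ 0.0011  0.0013 -0.4753] 1.975 [-50.  29.  73.  -0.  78. -34.] [ 0.06 -0.81  0.07]
```

```bash
python3 -m pendant '[[1,0.01,0.01,0.02,0,0,-0.17],[1,0.018,0.018,0.05,0,0,-0.34],[1,0.018,0.018,0.07,0,0,-0.475],[1,0.018,0.018,0.07,0,0,-0.475],[1,0.018,0.018,0.07,0,0,-0.475]]' >/dev/null; python3 g.py .4838 -.360 .026 10.8
python3 - <<'E'
from h import *
im=env.get_image('top'); cv2.imwrite('pics/t2.png',cv2.resize(im['image'][180:310,260:420],None,fx=4,fy=4))
E
```

```text
[0.0012 0.0023 0.0939] [ 0.0008  0.0013 -0.0093] 2.6 [-48.  34.  77.  -0.  70. -58.] [-0.23  0.15  0.51]
```

View pics/t2.png

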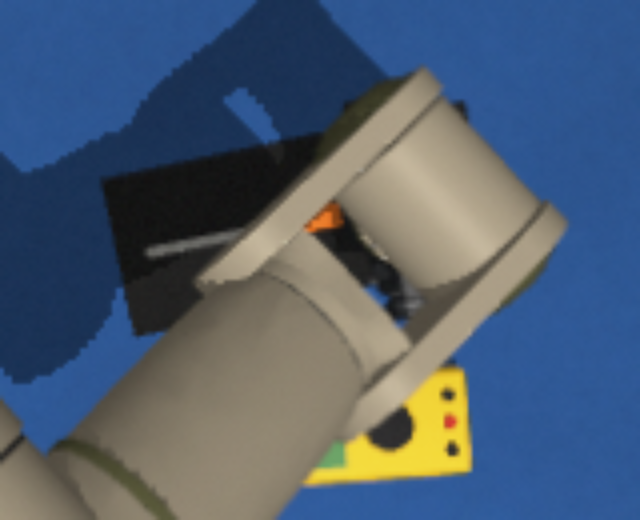

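The arm hides most of the handle, with orange visible at crop (322,217). The pose agrees with my estimate, so I am descending.

```bash
python3 -m pendant '[[1,0.001,0.002,0.03,0,0,-0.009],[1,0.001,0.002,0.06,0,0,-0.009],[1,0.001,0.002,0.08,0,0,-0.009],[1,0.001,0.002,0.094,0,0,-0.009],[1,0.001,0.002,0.094,0,0,-0.009]]'; python3 -m pendant '[[0,0,0,0,0,0,0],[0,0,0,0,0,0,0],[0,0,0,0,0,0,0],[0,0,0,0,0,0,0],[0,0,0,0,0,0,0]]' 60;  python3 g.py .4838 -.360 .026 10.8
```

```text
time_s: 3.28
position: [0.4831, -0.3598, 0.0248]
tool_rot: [[-0.189, 0.982, -0.0], [0.982, 0.189, 0.0], [0.0, -0.0, -1.0]]
ft_force: [0.5, 0.1, 0.4]
grip_width: 0.0854
gripper_force: 0.0
time_s: 3.9
position: [0.4834, -0.3599, 0.0254]
tool_rot: [[-0.19, 0.982, 0.001], [0.982, 0.19, -0.001], [-0.001, 0.0, -1.0]]
ft_force: [-1.4, 0.8, 4.8]
grip_width: 0.0172
gripper_force: 59.5
[-0.0002  0.0004 -0.0006] [0.0005 0.0007 0.0025] 3.9 [-48.  40.  82.   0.  58. -59.] [-1.36  0.81  4.81]
```

```bash
python3 -m pendant '[[0,0,0,-0.03,0,0,0],[0,0,0,-0.05,0,0,0],[0,0.03,0,-0.055,0,0,0],[0,0.08,0,-0.055,0,0,0],[0,0.12,0,-0.055,0,0,0]]';   python3 g.py .543 -.03 .070 5.1
```

```text
time_s: 4.53
position: [0.4596, -0.2401, 0.0796]
tool_rot: [[-0.19, 0.982, -0.001], [0.982, 0.19, 0.001], [0.001, -0.001, -1.0]]
ft_force: [0.7, 0.6, -1.7]
grip_width: 0.0171
gripper_force: 58.7
[0.1905 0.1217 0.0097] [-0.0008 -0.001   0.102 ] 4.525 [-41.  30.  93.   0.  57. -52.] [ 0.67  0.57 -1.67]
```

```bash
python3 -m pendant '[[0,0.04,0.025,0,0,0,0.025],[0,0.08,0.05,0,0,0,0.05],[0,0.12,0.075,0,0,0,0.075],[0,0.16,0.1,0,0,0,0.102],[0,0.19,0.122,0,0,0,0.102]]'; python3 -m pendant '[[0,0,0,0,0,0,0],[0,0,0,0,0,0,0]]';  python3 g.py .543 -.03 .055 5.1
python3 - <<'E'
from h import *
it=env.get_image('top'); s=env.get_image('side')
A=cv2.resize(it['image'][140:300,120:280],None,fx=2.5,fy=2.5,interpolation=2);B=cv2.resize(s['image'][130:230,195:295],None,fx=4,fy=4,interpolation=2)
cv2.imwrite('pics/c3.png',np.hstack([A,B]))
for n,i in(('top',it),('side',s)): print(n,env.tip_of(n,'prong')[:2],[x for x in env.tip_of(n,'rod_grip')[:2]])
E
```

```text
time_s: 5.15
position: [0.5442, -0.0303, 0.0796]
tool_rot: [[-0.09, 0.996, -0.001], [0.996, 0.09, 0.0], [0.0, -0.001, -1.0]]
ft_force: [0.8, -0.2, -1.7]
grip_width: 0.0171
gripper_force: 58.9
time_s: 5.4
position: [0.5438, -0.0325, 0.0796]
tool_rot: [[-0.089, 0.996, -0.001], [0.996, 0.089, 0.0], [0.0, -0.001, -1.0]]
ft_force: [0.3, 0.4, -1.6]
grip_width: 0.017
gripper_force: 59.0
[ 0.0026 -0.0005  0.0246] [-0.0009 -0.0001  0.0001] 5.4 [-16.  32.  89.  -0.  60. -21.] [ 0.31  0.4  -1.55]
top [{'centre': [444.4, 304.4], 'conf': 0.55}] [{'centre': [440.2, 238.6], 'conf': 0.85}]
side [{'centre': [160.3, 408.0], 'conf': 0.72}, {'centre': [258.2, 181.4], 'conf': 0.63}] [{'centre': [262.8, 198.3], 'conf': 0.67}, {'centre': [265.3, 379.0], 'conf': 0.6}]
```

View pics/c3.png

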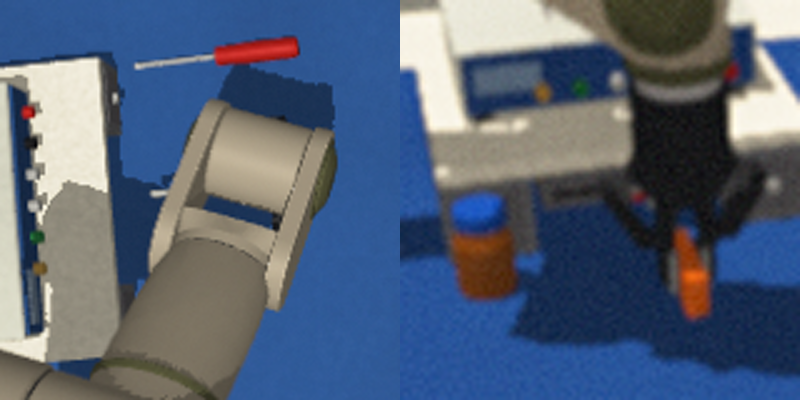

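The top crop shows the rod tip at crop (152,193), full-image about (181,217), just ahead of the ledge. The gripper hides it in the side view, where the red loop is partly visible at crop (238,195).

```bash
python3 - <<'E'
from h import *
it=env.get_image('top')
a=onz(it,(159.5,163),.092)[:2];b=onz(it,(169.5,282.5),.092)[:2];L=(a+b)/2
th=np.radians(95.1); ux=np.array([np.cos(th),np.sin(th)]); uy=np.array([-ux[1],ux[0]])
t=onz(it,(180.8,217.2),.085)[:2];d=t-L; print('image tip rel L',d@ux,d@uy, t)
o=env.observe();R=np.array(o['tool_rot']);p=o['position']+R@[.150,0,.0044+.014]; d=p[:2]-L; print('kin prong rel L',d@ux,d@uy,p)
E
```

```text
image tip rel L -0.047130956200985084 -0.009984692159561001 [0.52924721 0.11705856]
kin prong rel L -0.04760368517251887 -0.011511725655232008 [0.53081022 0.11672345 0.06152879]
```

```bash
python3 -m pendant '[[0,0,0,0.012,0,0,0],[0,0,0,0.025,0,0,0],[0,0.02,0,0.025,0,0,0],[0,0.04,0,0.025,0,0,0],[0,0.05,0,0.025,0,0,0]]' && python3 -m pendant '[[0,0.015,0,0,0,0,0],[0,0.03,0,0,0,0,0],[0,0.04,0,0,0,0,0],[0,0.046,0,0,0,0,0],[0,0.046,0,0,0,0,0]]'; python3 -m pendant '[[0,0,0,0,0,0,0],[0,0,0,0,0,0,0]]'
```

```text
time_s: 6.38
position: [0.5395, 0.0195, 0.0551]
tool_rot: [[-0.091, 0.996, 0.0], [0.996, 0.091, 0.0], [0.0, 0.0, -1.0]]
ft_force: [0.1, -0.2, -1.6]
grip_width: 0.017
gripper_force: 58.9
time_s: 7.0
position: [0.5356, 0.0636, 0.0549]
tool_rot: [[-0.089, 0.996, 0.0], [0.996, 0.089, -0.0], [-0.0, 0.0, -1.0]]
ft_force: [0.3, -0.4, -2.5]
grip_width: 0.0174
gripper_force: 58.9
time_s: 7.25
position: [0.5357, 0.0631, 0.0549]
tool_rot: [[-0.088, 0.996, -0.0], [0.996, 0.088, -0.0], [-0.0, -0.0, -1.0]]
ft_force: [0.3, -0.0, -2.5]
grip_width: 0.0172
gripper_force: 58.9
```

```bash
for i in 1; do python3 -m pendant '[[0,0.003,0,0,0,0,0],[0,0.006,0,0,0,0,0],[0,0.009,0,0,0,0,0],[0,0.012,0,0,0,0,0],[0,0.012,0,0,0,0,0]]'; done
```

```text
time_s: 7.88
position: [0.5345, 0.0756, 0.0549]
tool_rot: [[-0.089, 0.996, -0.0], [0.996, 0.089, 0.0], [0.0, -0.0, -1.0]]
ft_force: [0.5, -0.2, -1.7]
grip_width: 0.0171
gripper_force: 58.9
```

```bash
python3 -m pendant '[[0,0.002,0,0,0,0,0],[0,0.004,0,0,0,0,0],[0,0.006,0,0,0,0,0],[0,0.006,0,0,0,0,0]]'
```

```text
time_s: 8.38
position: [0.534, 0.0815, 0.0549]
tool_rot: [[-0.089, 0.996, -0.0], [0.996, 0.089, 0.0], [0.0, -0.0, -1.0]]
ft_force: [-0.4, 0.4, -1.4]
grip_width: 0.017
gripper_force: 58.9
```

```bash
python3 -m pendant '[[0,0.001,0,0,0,0,0],[0,0.002,0,0,0,0,0],[0,0.003,0,0,0,0,0],[0,0.003,0,0,0,0,0]]' | grep -E 'pos|ft'
python3 -m pendant '[[0,0.001,0,0,0,0,0],[0,0.002,0,0,0,0,0],[0,0.003,0,0,0,0,0],[0,0.003,0,0,0,0,0]]'| grep -E 'pos|ft'
```

```text
position: [0.5339, 0.0841, 0.055]
ft_force: [-1.1, -2.3, -1.8]
position: [0.5335, 0.0874, 0.0549]
ft_force: [0.8, -3.8, -0.9]
```

```bash
python3 -m pendant '[[0,-0.005,0,0,0,0,0],[0,-0.0105,0,0,0,0,0],[0,-0.0105,0,0.003,0,0,0],[0,-0.0105,0,0.007,0,0,0],[0,-0.0105,0,0.007,0,0,0]]' | grep -E 'pos|ft'
python3 -m pendant '[[0,0,0,0.001,0,0,0],[0,0,0,0.002,0,0,0],[0,0,0,0.003,0,0,0],[0,0,0,0.004,0,0,0],[0,0,0,0.004,0,0,0]]'| grep -E 'pos|ft'
```

```text
position: [0.5342, 0.077, 0.0475]
ft_force: [0.7, 0.5, -2.7]
position: [0.5344, 0.0769, 0.0438]
ft_force: [-0.3, 0.2, -1.8]
```

```bash
python3 -m pendant '[[0,0,0,0.001,0,0,0],[0,0,0,0.002,0,0,0],[0,0,0,0.003,0,0,0],[0,0,0,0.003,0,0,0]]'| grep -E 'pos|ft'
```

```text
position: [0.5344, 0.0769, 0.0408]
ft_force: [0.1, 0.3, -1.5]
```

```bash
python3 -m pendant '[[0,0,0,0.002,0,0,0],[0,0,0,0.004,0,0,0],[0,0,0,0.007,0,0,0],[0,0,0,0.009,0,0,0],[0,0,0,0.009,0,0,0]]'| grep -E 'pos|ft'
```

```text
position: [0.5343, 0.0769, 0.0317]
ft_force: [-0.1, 0.4, -1.4]
```

```bash
python3 -m pendant '[[0,-0.003,0,0,0,0,0],[0,-0.006,0,0,0,0,0],[0,-0.009,0,0,0,0,0],[0,-0.012,0,0,0,0,0],[0,-0.012,0,0,0,0,0]]'| grep -E 'pos|ft'
```

```text
position: [0.5354, 0.0648, 0.0319]
ft_force: [0.7, 3.2, -2.0]
```

```bash
python3 -m pendant '[[0,-0.005,0,0,0,0,0],[0,-0.011,0,0,0,0,0],[0,-0.017,0,0,0,0,0],[0,-0.023,0,0,0,0,0],[0,-0.029,0,0,0,0,0]]'| grep -E 'pos|ft'
python3 -m pendant '[[0,-0.006,0,0,0,0,0],[0,-0.012,0,0,0,0,0],[0,-0.018,0,0,0,0,0],[0,-0.024,0,0,0,0,0],[0,-0.028,0,0,0,0,0]]'| grep -E 'pos|ft'
```

```text
position: [0.5379, 0.0363, 0.0319]
ft_force: [0.2, 5.6, -2.6]
position: [0.5403, 0.0083, 0.0318]
ft_force: [0.3, 4.5, -1.2]
```

```bash
python3 -m pendant '[[0,-0.006,0,0,0,0,0],[0,-0.012,0,0,0,0,0],[0,-0.018,0,0,0,0,0],[0,-0.024,0,0,0,0,0],[0,-0.028,0,0,0,0,0]]'| grep -E 'pos|ft'
python3 -m pendant '[[0,-0.005,0,0,0,0,0],[0,-0.01,0,0,0,0,0],[0,-0.015,0,0,0,0,0],[0,-0.018,0,0,0,0,0],[0,-0.018,0,0,0,0,0]]'| grep -E 'pos|ft'
python3 - <<'E'
from h import *
it=env.get_image('top'); s=env.get_image('side')
A=cv2.resize(it['image'][160:290,130:260],None,fx=3.05,fy=3.05,interpolation=2)[:390];B=cv2.resize(s['image'][140:230,195:285],None,fx=4.35,fy=4.35,interpolation=2)[:390]
cv2.imwrite('pics/c4.png',np.hstack([A,B])); print(A.shape,B.shape)
for n in('top','side'): print(n,env.tip_of(n,'band')[:2],env.tip_of(n,'tray_front')[:2])
E
```

```text
position: [0.5428, -0.0196, 0.0318]
ft_force: [-0.5, 5.3, -3.3]
position: [0.5445, -0.0378, 0.0319]
ft_force: [-0.7, 3.6, -1.5]
(390, 396, 3) (390, 391, 3)
top [{'centre': [170.6, 223.1], 'conf': 0.85}, {'centre': [130.3, 226.2], 'conf': 0.62}] [{'centre': [181.5, 221.2], 'conf': 0.95}]
side [{'centre': [252.6, 183.2], 'conf': 0.7}] [{'centre': [254.0, 186.6], 'conf': 0.92}, {'centre': [196.8, 293.1], 'conf': 0.69}]
```

View pics/c4.png

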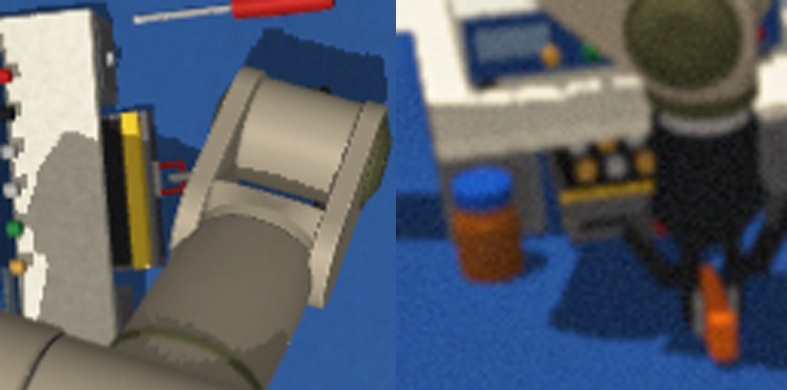

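The band is out, with a dark gap between the ledge and the yellow at top crop x 103–122. I am measuring the extension before unhooking.

```bash
python3 - <<'E'
from h import *
it=env.get_image('top')
a=onz(it,(159.5,163),.092)[:2];b=onz(it,(169.5,282.5),.092)[:2];L=(a+b)/2
th=np.radians(95.1); ux=np.array([np.cos(th),np.sin(th)])
hs=cv2.cvtColor(it['image'],cv2.COLOR_BGR2HSV)
for row in range(202,232,4):
    c=np.nonzero((hs[row,155:200,0]>18)&(hs[row,155:200,0]<35)&(hs[row,155:200,1]>120)&(hs[row,155:200,2]>80))[0]+155
    print(row,[round((onz(it,(x,row),.039)[:2]-L)@ux*1000,1) for x in(c.min()-.5,c.max()+.5)])
E
```

```text
202 [np.float64(-4.9), np.float64(-25.7)]
206 [np.float64(-6.9), np.float64(-27.7)]
210 [np.float64(-9.0), np.float64(-26.7)]
214 [np.float64(-8.0), np.float64(-28.7)]
218 [np.float64(-7.1), np.float64(-27.8)]
222 [np.float64(-9.1), np.float64(-26.8)]
226 [np.float64(-8.1), np.float64(-28.8)]
230 [np.float64(-7.1), np.float64(-27.8)]
```

```bash
python3 -m pendant '[[0,0.003,0,0,0,0,0],[0,0.006,0,0,0,0,0],[0,0.006,0,-0.01,0,0,0],[0,0.006,0,-0.025,0,0,0],[0,0.006,0,-0.045,0,0,0]]'| grep -E 'pos|ft'
python3 -m pendant '[[0,0,0,-0.01,0,0,0],[0,-0.03,0,-0.01,0,0,0],[0,-0.07,0,-0.01,0,0,0],[0,-0.11,0,-0.01,0,0,0],[0,-0.13,0,-0.01,0,0,0]]'| grep -E 'pos|ft'
python3 g.py .4834 -.360 .06 10.8
python3 - <<'E'
from h import *
it=env.get_image('top'); cv2.imwrite('pics/c5.png',cv2.resize(it['image'][150:300,120:350],None,fx=3,fy=3))
E
```

```text
position: [0.5442, -0.0318, 0.0782]
ft_force: [0.7, -0.5, -2.0]
position: [0.5557, -0.163, 0.0872]
ft_force: [1.1, 0.4, -1.4]
[-0.1899 -0.0892  0.0272] [ 0.0004  0.0004 -0.101 ] 16.475 [-28.  34.  83.  -0.  63. -33.] [ 1.05  0.44 -1.41]
```

View pics/c5.png

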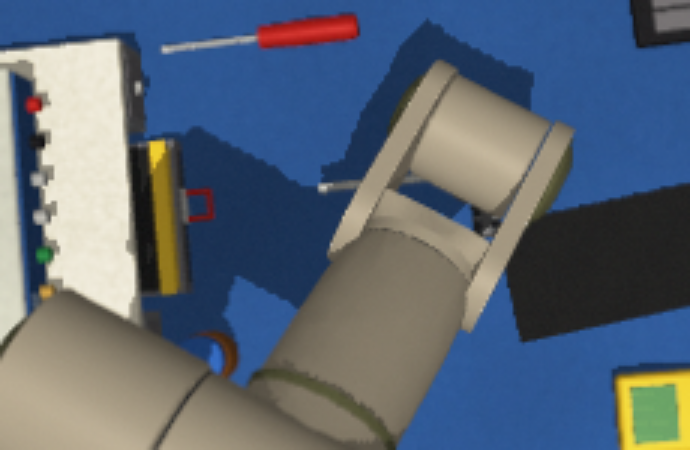

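The rod is unhooked (tip at crop (322,187)), and the tray is still out with its band clear of the ledge. The loop at (200,204) is free, so the rod can go back to the mat.

```bash
python3 -m pendant '[[0,-0.04,-0.018,0,0,0,-0.025],[0,-0.08,-0.036,0,0,0,-0.05],[0,-0.12,-0.054,0,0,0,-0.075],[0,-0.16,-0.072,0,0,0,-0.101],[0,-0.19,-0.089,0.01,0,0,-0.101]]'| grep -E 'pos|ft'
python3 -m pendant '[[0,0,0,0.01,0,0,0],[0,0,0,0.02,0,0,0],[0,0,0,0.03,0,0,0],[0,0,0,0.04,0,0,0],[0,0,0,0.04,0,0,0]]'| grep -E 'pos|ft'
python3 g.py .4834 -.360 .0255 10.8
```

```text
position: [0.4838, -0.3594, 0.0776]
ft_force: [0.7, 0.1, -1.6]
position: [0.4839, -0.3576, 0.0361]
ft_force: [-0.2, 0.5, -1.4]
[-0.0022 -0.0009  0.0106] [-0.0009 -0.0014  0.0022] 17.775 [-48.  40.  81.   0.  59. -59.] [-0.24  0.47 -1.39]
```

```bash
python3 -m pendant '[[0,0,0,0.003,0,0,0],[0,0,0,0.006,0,0,0],[0,0,0,0.009,0,0,0],[0,0,0,0.0105,0,0,0],[0,0,0,0.0105,0,0,0]]'| grep -E 'pos|ft'
```

```text
position: [0.4839, -0.3583, 0.0263]
ft_force: [-0.7, 0.1, -1.2]
```

```bash
python3 -m pendant '[[0,0,0,0.0005,0,0,0],[0,0,0,0.001,0,0,0],[0,0,0,0.001,0,0,0]]'| grep -E 'pos|ft'
python3 -m pendant '[[0.5,0,0,0,0,0,0],[1,0,0,0,0,0,0],[1,0,0,0,0,0,0],[1,0,0,0,0,0,0],[1,0,0,0,0,0,0]]'| grep -E 'pos|ft|grip'
python3 -m pendant '[[1,0,0,-0.02,0,0,0],[1,0,0,-0.05,0,0,0],[1,0,0,-0.09,0,0,0],[1,0,0,-0.14,0,0,0],[1,0,0,-0.18,0,0,0]]'| grep -E 'pos|ft'
python3 -m pendant '[[1,0.03,0.05,0,0,0,0],[1,0.06,0.09,0,0,0,0],[1,0.1,0.13,0,0,0,0],[1,0.1,0.16,0,0,0,0],[1,0.1,0.16,0,0,0,0]]'| grep -E 'pos|ft'
python3 - <<'E'
from h import *
it=env.get_image('top'); s=env.get_image('side'); cv2.imwrite('pics/c6.png',np.hstack([cv2.resize(it['image'],(400,300)),cv2.resize(s['image'],(400,300))]))
E
```

```text
position: [0.4839, -0.3584, 0.0254]
ft_force: [-0.4, 0.2, -2.1]
position: [0.4839, -0.3583, 0.0254]
ft_force: [-0.1, -0.0, 0.3]
grip_width: 0.0854
gripper_force: 0.0
position: [0.4839, -0.3583, 0.2075]
ft_force: [-0.2, -0.3, -0.4]
position: [0.6233, -0.2288, 0.2048]
ft_force: [-0.4, -0.3, -0.2]
```

View pics/c6.png

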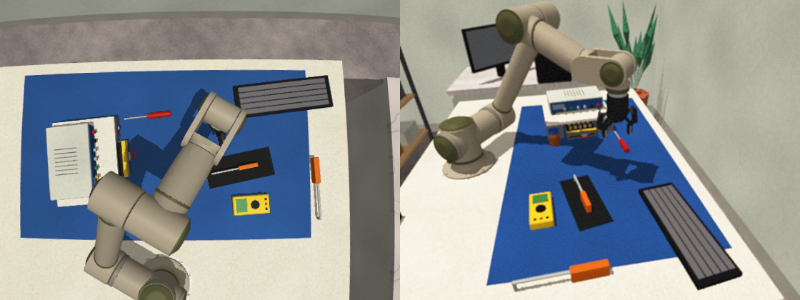

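The rod lies upright on the mat (side view (583,195)), the tray is out, and the meter, jar and screwdriver look unmoved. The gripper is clear of everything.

```bash
python3 -c "
from rig import env
print(env.close_job())"
```

```text
the job is handed in; nothing more can be done
None
```

The job is handed in, with no verdict returned: the tray is drawn out to about 105 mm with its yellow band clear of the ledge, the rod is unhooked and back on its mat, and the meter, jar and screwdriver look unmoved.

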